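Mark the sample vials and load the cooled holder

ROBOT

A 6-joint arm with a two-finger parallel gripper is mounted at the origin on the work surface. World frame = base frame: x ahead of the robot, y to its left, z up, the work surface at z = 0. Lengths are in m, angles in degrees, forces in N, time in s.
With the tool pointing down it reaches from about 0.4 to 0.825 m from the base axis. Payload 7 kg.
Tool frame: the origin (TCP) lies midway between the tips of the shut fingers; the grasp point (between the pads) lies ctrl.grasp_offset behind it (ctrl.grasp_offset is the distance from the TCP to the grasp point, in m); z points along the fingers, y is the line along which they close (so a half turn about z gives the same grasp; the last joint's range is limited). The gripper opens to 88 mm and grips with 3 to 60 N. Pads are 19 mm wide; open, the fingers measure 130 mm over their backs; the gripper's body (78 mm by 193 mm) begins 47 mm behind the grasp point.
Start: joints at [86.007, 20.546, 0.682, 0, -70.136, -16.507], TCP at [0.236, 0.632, 0.227] pointing down, gripper open.
Joint ranges: [-176.03, 176.03], [-82.01, 121.73], [-58.28, 71.71], [-173.87, 95.51], [-174.79, -0.11], [-173.66, 173.66]. Speed limits (degrees/s): [136.94, 136.94, 172.46, 180, 180, 180].

INTERFACE

Orientations are given as [roll, pitch, yaw] about the fixed x, y, z axes, in that order (R = Rz(yaw) Ry(pitch) Rx(roll)).
In Python, from plant import ctrl gives the robot as it stands. The module is installed in compiled form; this text tells all that it offers.
- The arm moves only by the tool send_rows, never from a script. Its argument "increments" is a list that holds one entry, the list of rows, each a list of 4 numbers: the shift along the world's x, y, z normalised to -1 to 1, where 1 is 0.2 m, then the turn about the world's z normalised to -1 to 1, where 1 is 1.5 rad. In form: [[[x, y, z, roll], ...]]. A call has 1 to 12 rows; each row is the pose to reach, as a shift and turn from the pose commanded when the call began; what a row does not reach only later rows make up. A row lasts 1/8 s, in which the tool goes at most 62.5 mm and 10.7 degrees, less where a joint would pass 70% of its speed; a pose out of reach is approached as far as the arm can. A call with a number of a shift or a turn outside -1 to 1 is refused whole. A call with a gripper value outside its range is refused whole. "jaw" is the opening, from 0 (shut) to 1 (fully open), set as the call begins (left out, the last holds). The fingers move at their own pace and stop on an object; the grip force is fixed at half the most. Time passes only in rows, so rows that repeat a pose let the fingers close. It gives the time, the measured TCP pose, the force, the opening and the grip force at its end, in the units of the state.
- ctrl.get_obs(): the state, without advancing time (a new reading comes with each control period).
- ctrl.snapshot(name): name is "scene" or "side" or "wrist"; returns the picture (400x640x3 uint8, red, green, blue); there is no depth.
- ctrl.calibration(name): a dict with "mtx" (3x3 intrinsics, pixels), "eye" and "attitude" of the camera in the world. Camera axes: x right, y up, looking along -z (the intrinsics and any distortion apply to the point x, -y, -z); pixel columns grow to the right and rows downward; lengths in m; the calibration is good to about 2 mm. A picture is of the moment at which its call begins: read the wrist's pose just before it. calibration takes no time and is no camera call; for the wrist camera it gives the pose at the moment of the call.
- ctrl.close_job(): hands the job in; it is judged then, once.
Trained networks look in the newest picture that a camera, given by its name, has taken for a name from the list of things; names that differ only in an ending like _2 or _b are one class to them, and where a whole thing is asked for, a point or a joint stands for the part that bears it (a point fixed in the world has none). Each returns a list of dicts, best first, with "conf" (0 to 1); they miss things now and then, are a little off and sometimes report something else, mostly with a low value. They report only what shows in the picture. A call takes as long as a camera call. They do not tell look-alikes from the thing itself.
- ctrl.trace(thing, camera): "mask" (400x640 bool, what is visible of it) and "bbox" ([left, top, right, bottom] in pixels, round what is visible of it).
- ctrl.spot_point(thing, camera): "pixel" ([row, column] in pixels: a listed point, or the origin of a listed thing).
The state is a dict: "clock": time; "joint_pos": joint angles; "qvel": joint speeds; "tau": joint torques, N m; "tool_pos": TCP position; "orientation": TCP orientation; "force": force on the tool from outside, world axes, zero at the start; "moment": the same for the moment, N m; "opening": finger opening in m; "gripper_force": force on a finger pad.
Only numpy, scipy, OpenCV 4.12 (cv2) and the standard library are available. Lean on these libraries where they do the work, as an engineer would, in place of code of your own. Each camera call takes 0.05 s, during which the arm holds its last target. There are 200 camera calls.

TASK

Lift the clear dome off the sample holder by its knob and stand it, knob up, on free bench well away from the holder. Then take the vials that are there one by one in the order orange, blue, green, black: stand the vial fully down in the nest of the marking jig, push the red-paddled sprung slide fully home for a moment to mark it, let it spring back, and stand the vial fully down in its own pocket (orange 1, blue 2, green 3, black 4, counted by the dots) before you start on the next. Finally put the dome back squarely over the vials so that it sits on the holder's flange, with the slide sprung out again, and leave the wash bottle, beaker and jar where they stand.

Things in the scene. Friction and masses are not known exactly. Their poses are not given: they have to be found in the camera images.
- holder: fixed holder: round blue flange 192 mm wide, 8 mm thick, with a square aluminium block 117 mm wide, top at z 38 mm, with four round pockets (37.5 mm wide, 20 mm deep, 68 mm apart). Dots beside each, towards the middle, count its number, 1 to 4 clockwise from above. Origin: centre of underside; pocket 1 towards +x +y, 2 +x -y, 3 -x -y, 4 -x +y, each 34 mm off centre in x and y
- dome: loose clear cylindrical hood, 182 mm outside, 174 mm inside, 68 mm high, 150 g, blue knob on top; at first it stands on the holder's flange, around the block. Origin: centre of its open rim (underside), z up: at z 0 when on the bench, 8 mm on the flange. It clears standing vials when raised 65 mm or more above the flange
- dome_knob (a point): middle of the dome's round knob, 26 mm across, 22 mm tall, 87 mm above the dome's rim
- jig: fixed marking jig: green base 215 x 90 x 10 mm, white nest block 62 x 62 mm (top at z 34 mm) at its +x end, teal guide housing (55 x 44 mm, top at z 58 mm, from 5 to 60 mm behind the origin), sprung slide through it. Origin: centre of underside; x is the push direction, from paddle to nest; z up
- nest (a point): centre of the floor of the nest's round hole (35.5 mm wide, 16 mm deep, floor 18 mm above the bench), 60 mm along the jig's +x from its origin; a vial's origin comes here when it stands home
- slide (a joint): sprung marking slide: 0 m when out at rest, 0.028 m when fully home against its stop, where the black die nearly touches the vial. It takes 4 N to start and 9 N when home, and springs back when let go
- die (a point): centre of the front face of the slide's black marking die, which moves with it: 45 mm short of the nest centre at rest, 17 mm short of it (1 mm from the vial) when the slide is fully home; x along the push direction
- paddle (a point): centre of the push face (looking along the jig's -x) of the slide's red upright paddle, 46 mm wide, 44 mm tall (22 to 66 mm above the bench), 8 mm thick; 103 mm behind the jig's origin at rest; it moves with the slide
- pocket1 (a point): centre of the floor of pocket 1 (1 dot), 18 mm above the bench; a vial's origin comes here when it stands home
- vial_orange: sample vial, upright cylinder 32 mm across, 50 mm tall, 80 g, weighted: steel foot (12 mm), white body, orange cap (upper 14 mm). Origin: centre of its underside; z along its axis towards the cap. May be absent
- pocket2 (a point): centre of the floor of pocket 2 (2 dots), 18 mm above the bench; a vial's origin comes here when it stands home
- vial_blue: sample vial, upright cylinder 32 mm across, 50 mm tall, 80 g, weighted: steel foot (12 mm), white body, blue cap (upper 14 mm). Origin: centre of its underside; z along its axis towards the cap. May be absent
- pocket3 (a point): centre of the floor of pocket 3 (3 dots), 18 mm above the bench; a vial's origin comes here when it stands home
- vial_green: sample vial, upright cylinder 32 mm across, 50 mm tall, 80 g, weighted: steel foot (12 mm), white body, green cap (upper 14 mm). Origin: centre of its underside; z along its axis towards the cap. May be absent
- pocket4 (a point): centre of the floor of pocket 4 (4 dots), 18 mm above the bench; a vial's origin comes here when it stands home
- vial_black: sample vial, upright cylinder 32 mm across, 50 mm tall, 80 g, weighted: steel foot (12 mm), white body, black cap (upper 14 mm). Origin: centre of its underside; z along its axis towards the cap. May be absent
- wash_bottle: white wash bottle, 64 mm across, 150 mm tall, bystander. Origin: centre of its underside
- beaker: glass beaker, 72 mm across, 85 mm tall, bystander. Origin: centre of its underside
- reagent_jar: amber jar with orange cap, 60 mm across, 90 mm tall, bystander. Origin: centre of its underside
Things that resemble listed ones, but are neither listed nor needed, are in the scene too. What is shaped like the vial_blue but pink or yellow is not meant.

How it is judged (in metres and radians):
On the way, in this order (a step that is already met when the one before it is completed fails the run):
1. dome off the holder, lying flat and rim down on the bench (horizontal distance between dome and holder above 0.15 m and height (world z) of dome below 0.006 m and angle between dome's own z axis and vertical below 0.05 rad), for 0.2 s.
2. orange vial standing home in the nest while the slide is pushed fully in (horizontal distance between vial_orange and nest below 0.006 m and z of vial_orange in the frame of nest below 0.005 m and angle between vial_orange's own z axis and vertical below 0.1 rad and x of vial_orange in the frame of die below 0.0195 m), for 0.2 s.
3. orange vial standing in pocket 1 (horizontal distance between vial_orange and pocket1 below 0.006 m and z of vial_orange in the frame of pocket1 below 0.005 m and angle between vial_orange's own z axis and vertical below 0.1 rad and contact force between vial_orange and the fingers below 0.1 N), for 0.2 s.
4. blue vial standing home in the nest while the slide is pushed fully in (horizontal distance between vial_blue and nest below 0.006 m and z of vial_blue in the frame of nest below 0.005 m and angle between vial_blue's own z axis and vertical below 0.1 rad and x of vial_blue in the frame of die below 0.0195 m), for 0.2 s.
5. blue vial standing in pocket 2 (horizontal distance between vial_blue and pocket2 below 0.006 m and z of vial_blue in the frame of pocket2 below 0.005 m and angle between vial_blue's own z axis and vertical below 0.1 rad and contact force between vial_blue and the fingers below 0.1 N), for 0.2 s.
6. green vial standing home in the nest while the slide is pushed fully in (horizontal distance between vial_green and nest below 0.006 m and z of vial_green in the frame of nest below 0.005 m and angle between vial_green's own z axis and vertical below 0.1 rad and x of vial_green in the frame of die below 0.0195 m), for 0.2 s.
7. green vial standing in pocket 3 (horizontal distance between vial_green and pocket3 below 0.006 m and z of vial_green in the frame of pocket3 below 0.005 m and angle between vial_green's own z axis and vertical below 0.1 rad and contact force between vial_green and the fingers below 0.1 N), for 0.2 s.
8. black vial standing home in the nest while the slide is pushed fully in (horizontal distance between vial_black and nest below 0.006 m and z of vial_black in the frame of nest below 0.005 m and angle between vial_black's own z axis and vertical below 0.1 rad and x of vial_black in the frame of die below 0.0195 m), for 0.2 s.
9. black vial standing in pocket 4 (horizontal distance between vial_black and pocket4 below 0.006 m and z of vial_black in the frame of pocket4 below 0.005 m and angle between vial_black's own z axis and vertical below 0.1 rad and contact force between vial_black and the fingers below 0.1 N), for 0.2 s.
At the end, for the whole second after the job is handed in: each present vial at rest in its own pocket (6 mm of centre, up to 5 mm above floor, upright within 0.1 rad); dome at rest on the flange around the block (centred within 12 mm, rim within 3 mm, level within 0.05 rad); slide sprung out (under 3 mm) (horizontal distance between vial_orange and pocket1 below 0.006 m and z of vial_orange in the frame of pocket1 below 0.005 m and angle between each of vial_orange, vial_blue, vial_green, vial_black's own z axis and vertical below 0.1 rad and linear speed of each of vial_orange, vial_blue, vial_green, vial_black, dome below 0.02 m/s and horizontal distance between vial_blue and pocket2 below 0.006 m and z of vial_blue in the frame of pocket2 below 0.005 m and horizontal distance between vial_green and pocket3 below 0.006 m and z of vial_green in the frame of pocket3 below 0.005 m and horizontal distance between vial_black and pocket4 below 0.006 m and z of vial_black in the frame of pocket4 below 0.005 m and horizontal distance between dome and holder below 0.012 m and z of dome in the frame of holder below 0.011 m and angle between dome's own z axis and vertical below 0.05 rad and value of joint slide below 0.003 m); the robot touches nothing.
It fails at once if the wash bottle is pushed more than 3 cm away or knocked over (distance of wash_bottle from where it was at the start of the episode above 0.03 m or angle between wash_bottle's own z axis and vertical above 0.5 rad).
It fails at once if the beaker is pushed more than 3 cm away or knocked over (distance of beaker from where it was at the start of the episode above 0.03 m or angle between beaker's own z axis and vertical above 0.5 rad).
It fails at once if the reagent jar is pushed more than 3 cm away or knocked over (distance of reagent_jar from where it was at the start of the episode above 0.03 m or angle between reagent_jar's own z axis and vertical above 0.5 rad).
Of vial_orange, vial_blue, vial_green, vial_black only 2 to 3 are there at a start; the rules pass over those that are not, and their reading is None.
At some moment in a run one of dome, vial_orange, vial_blue, vial_green, vial_black may be knocked a few centimetres aside while the robot is not near it.
It also fails if it takes over 210 s, if anything falls off the work surface, if the arm or the gripper's body presses on something with over 40 N, if the wrist force passes 120 N, or if a joint passes its speed limit or range.

## Working session

There is one attempt and no reset: what is moved stays moved. The work goes in short steps, Python scripts to look and compute and a tool call to move; the robot and the scene stay as the last step left them, time stands still between calls to the robot, and variables do not carry over. Pictures are saved under pics/ and viewed, at most 14 in all, crops included, and the job is handed in when it is done.

Besides the shell and the picture viewer there is one more tool, called after "Request:" by a JSON object that holds its "api" and its "payload". send_rows: Moves the arm, as the interface text tells. Its arguments: {"type":"object","properties":{"increments":{"type":"array"},"jaw":{"type":"number"}},"required":["increments"]}

```bash
mkdir -p pics; ls; cat > h.py <<'E'
import numpy as np, cv2
from scipy.spatial.transform import Rotation as R
from plant import ctrl
def snap(n,f=None):
    c=ctrl.calibration(n); im=ctrl.snapshot(n)
    if f: cv2.imwrite('pics/'+f,im[:,:,::-1])
    return c,im
def rot(c):
    a=np.array(c['attitude'],float)
    return a if a.shape==(3,3) else R.from_euler('xyz',a,degrees=True).as_matrix()
def ray(c,px,z):
    "pixel [row,col] -> world point at height z"
    K=np.array(c['mtx']); d=np.linalg.inv(K)@[px[1],px[0],1.]
    d=rot(c)@[d[0],-d[1],-d[2]]; e=np.array(c['eye'])
    return e+d*(z-e[2])/d[2]
def proj(c,p):
    q=rot(c).T@(np.array(p)-c['eye']); q=np.array(c['mtx'])@[q[0],-q[1],-q[2]]
    return q[[1,0]]/q[2]
E
python3 - <<'E'
from h import *
print(ctrl.get_obs(), ctrl.grasp_offset)
for n in ['scene','side','wrist']:
    c,im=snap(n,n+'0.png'); print(n,{k:np.round(v,4).tolist() if not isinstance(v,str) else v for k,v in c.items()})
    for t,z in [('holder',0),('dome_knob',.095),('dome',.008),('jig',0),('nest',.018),('paddle',.044),('die',.045),('vial_orange',0),('vial_blue',0),('vial_green',0),('vial_black',0),('pocket1',.018),('pocket2',.018),('pocket3',.018),('pocket4',.018),('wash_bottle',0),('beaker',0),('reagent_jar',0)]:
        for d in ctrl.spot_point(t,n)[:3]:
            if d['conf']>.3: print(t,round(d['conf'],2),np.round(d['pixel']),np.round(ray(c,d['pixel'],z)[:2],4))
E
```

```text
pics
{'clock': 0.0, 'joint_pos': array([ 8.60083241e+01,  2.05926812e+01,  6.32481245e-01, -1.99384719e-02,
       -7.01366857e+01, -1.65079452e+01]), 'qvel': array([ 0.11531894,  0.00770907, -0.02395454,  0.04236931,  0.03965272,
        0.00871976]), 'tau': array([-1.50132011e-03, -5.82716990e+01,  2.93045533e+01,  6.99728429e+00,
        6.91508059e-03, -1.49643656e-04]), 'tool_pos': array([0.23622806, 0.63177388, 0.22559939]), 'orientation': array([ 1.79901782e+02, -9.56191051e-03, -2.05064034e+01]), 'force': array([ 0.00326954,  0.43606865, -0.25466004]), 'moment': array([ 0.00282226,  0.02161758, -0.06416952]), 'gripper_force': 0.0, 'opening': 0.08791416111130254} 0.0188
scene {'mtx': [[480.5236, 0.0, 316.0078], [0.0, 480.5236, 199.8533], [0.0, 0.0, 1.0]], 'eye': [1.3738, -0.1964, 1.1009], 'attitude': [38.4103, -0.1731, 77.9734]}
dome_knob 0.95 [162. 412.] [0.5166 0.2685]
dome 0.62 [181. 406.] [0.5124 0.2666]
jig 0.94 [229. 285.] [ 0.6057 -0.1175]
nest 0.77 [246. 292.] [ 0.6751 -0.1109]
paddle 0.49 [197. 277.] [ 0.5205 -0.1247]
vial_orange 0.74 [199. 229.] [ 0.466 -0.261]
vial_
[... 1225 characters left out ...]
73 [188. 257.] [0.5379 0.2315]
pocket2 0.68 [188. 230.] [0.4731 0.2856]
pocket2 0.47 [196. 242.] [0.4819 0.2284]
pocket3 0.73 [188. 257.] [0.5379 0.2315]
pocket3 0.68 [188. 230.] [0.4731 0.2856]
pocket3 0.47 [196. 242.] [0.4819 0.2284]
pocket4 0.73 [188. 257.] [0.5379 0.2315]
pocket4 0.68 [188. 230.] [0.4731 0.2856]
pocket4 0.47 [196. 242.] [0.4819 0.2284]
wash_bottle 0.83 [165. 295.] [0.7196 0.2705]
wash_bottle 0.52 [305. 345.] [ 0.4599 -0.2584]
beaker 0.88 [266. 430.] [ 0.7064 -0.3147]
reagent_jar 0.91 [187. 340.] [0.7526 0.0806]
wrist {'mtx': [[304.5819, 0.0, 316.4066], [0.0, 304.5819, 199.0432], [0.0, 0.0, 1.0]], 'eye': [0.3145, 0.6025, 0.3834], 'attitude': [-17.6939, 0.0088, -110.5509]}
```

View images.

View pics/scene0.png

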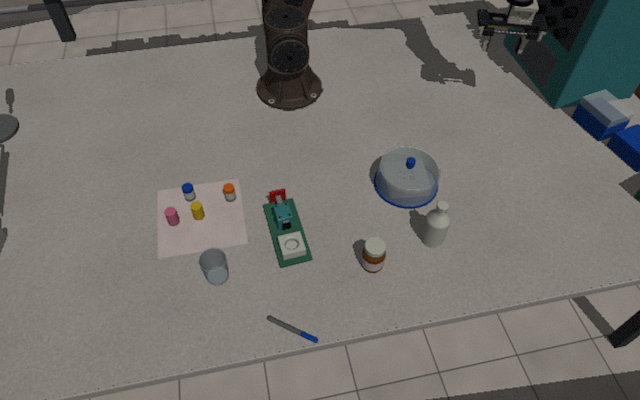

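View pics/side0.png

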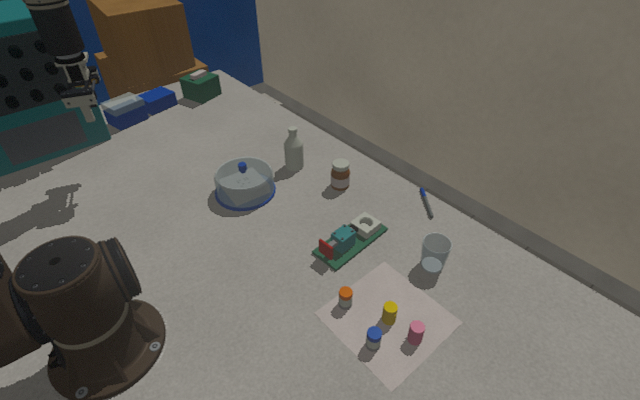

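The pictures show orange at (229,192), blue at (188,192), the pink and yellow decoys, the jig at (287,230) and the dome on the holder at (407,180). No green or black vial is in view. I'll move over the dome and look from close by.

Request:
{"api": "send_rows", "payload": {"increments": [[[0.2,-0.33,0.2,0.1],[0.4,-0.66,0.37,0.2],[0.6,-1,0.37,0.24],[0.6,-1,0.37,0.24]]], "jaw": 1}}

```text
clock: 3.35
tool_pos: [0.3571, 0.4306, 0.3014]
orientation: [-179.9, -0.0, 0.2]
force: [0.7, 0.6, -0.4]
opening: 0.0879
gripper_force: 0.0
```

Request:
{"api": "send_rows", "payload": {"increments": [[[0.2,-0.3,0,0],[0.4,-0.6,0,0],[0.42,-0.86,0,0],[0.42,-0.86,0,0],[0.42,-0.86,0,0],[0.42,-0.86,0,0]]]}}

```text
clock: 4.1
tool_pos: [0.4403, 0.2612, 0.3005]
orientation: [-180.0, 0.0, 0.2]
force: [-0.1, 0.3, -0.3]
opening: 0.0878
gripper_force: 0.0
```

```bash
cat > look.py <<'E'
import sys
from h import *
# look.py cam file thing:z ...
cam,f=sys.argv[1:3]
o=ctrl.get_obs(); print(round(o['clock'],2),'tcp',np.round(o['tool_pos'],4),'yaw',round(o['orientation'][2],2),'F',np.round(o['force'],1),'open',round(o['opening'],4),'gf',round(o['gripper_force'],1))
c,im=snap(cam,f)
for a in sys.argv[3:]:
    t,z=a.split(':')
    for d in ctrl.spot_point(t,cam)[:4]:
        if d['conf']>.3: print(t,round(d['conf'],2),np.round(d['pixel']),np.round(ray(c,d['pixel'],float(z))[:2],4))
E
python3 look.py wrist w1.png dome_knob:.095 dome:.008 holder:0 pocket1:.018 vial_green:.018 vial_black:.018
```

```text
4.1 tcp [0.4403 0.2612 0.3005] yaw 0.18 F [-0.1  0.3 -0.3] open 0.0878 gf 0.0
dome_knob 0.76 [109. 312.] [0.5154 0.2652]
dome 0.83 [108. 311.] [0.5154 0.268 ]
```

View pics/w1.png

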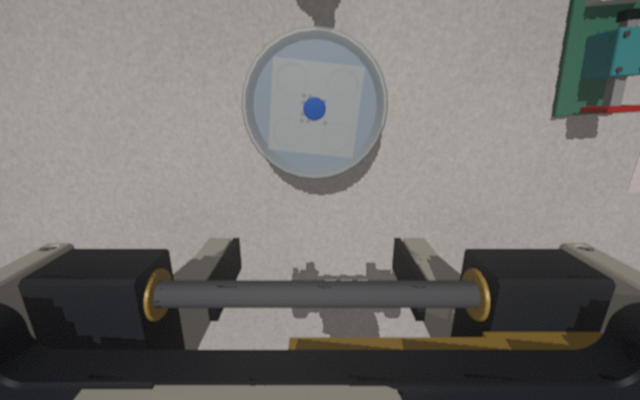

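The block is slightly rotated, there are no vials inside, and the knob is at px (108,314). I'll get a more exact knob position by its colour, then grasp.

```bash
python3 - <<'E'
from h import *
im=cv2.imread('pics/w1.png').astype(int); c=ctrl.calibration('wrist')
m=(im[:,:,0]>im[:,:,2]+80)&(im[:,:,0]>110); m[220:]=0
r,k=np.where(m); print(len(r),r.mean(),k.mean(), ray(c,[r.mean(),k.mean()],.1))
E
```

```text
338 108.08579881656804 313.93195266272187 [0.51689195 0.26296525 0.1       ]
```

Request:
{"api": "send_rows", "payload": {"increments": [[[0.2,0.01,-0.2,0],[0.375,0.01,-0.4,0],[0.375,0.01,-0.7,0],[0.375,0.01,-0.7,0],[0.375,0.01,-0.7,0]]], "jaw": 1}}

```text
clock: 5.08
tool_pos: [0.5163, 0.263, 0.1627]
orientation: [-180.0, -0.1, 0.2]
force: [0.2, -1.2, 1.3]
opening: 0.0874
gripper_force: 0.0
```

Request:
{"api": "send_rows", "payload": {"increments": [[[0,0,-0.2,0],[0,0,-0.35,0],[0,0,-0.395,0],[0,0,-0.395,0],[0,0,-0.395,0]]], "jaw": 1}}

```text
clock: 5.7
tool_pos: [0.5164, 0.2632, 0.0837]
orientation: [-179.9, -0.1, 0.2]
force: [-1.0, 0.3, -0.1]
opening: 0.0878
gripper_force: 0.0
```

Request:
{"api": "send_rows", "payload": {"increments": [[[0,0,0,0],[0,0,0,0],[0,0,0,0],[0,0,0,0],[0,0,0,0],[0,0,0,0],[0,0,0,0],[0,0,0,0]]], "jaw": 0}}

```text
clock: 6.7
tool_pos: [0.5155, 0.2633, 0.0817]
orientation: [-179.9, -0.0, 0.1]
force: [-2.5, 5.1, 0.4]
opening: 0.0249
gripper_force: 30.0
```

Request:
{"api": "send_rows", "payload": {"increments": [[[0,0,0.1,0],[0,0,0.3,0],[0,0,0.6,0],[0,0,0.6,0]]]}}

```text
clock: 7.2
tool_pos: [0.5177, 0.2636, 0.2067]
orientation: [-179.7, -0.4, 0.2]
force: [0.4, 0.0, -1.7]
opening: 0.0255
gripper_force: 30.0
```

Request:
{"api": "send_rows", "payload": {"increments": [[[-0.1,0.1,0,0],[-0.25,0.25,0,0],[-0.4,0.4,0,0],[-0.54,0.52,0,0],[-0.54,0.52,0,0]]]}}

```text
clock: 7.82
tool_pos: [0.4057, 0.3671, 0.2008]
orientation: [180.0, 0.0, 0.3]
force: [-0.6, -0.0, -1.2]
opening: 0.0249
gripper_force: 30.0
```

Request:
{"api": "send_rows", "payload": {"increments": [[[-0.12,0.12,0,0],[-0.3,0.3,0,0],[-0.45,0.45,0,0],[-0.54,0.52,0,0],[-0.54,0.52,0,0],[-0.54,0.52,0,0]]]}}

```text
clock: 8.57
tool_pos: [0.2999, 0.4695, 0.2011]
orientation: [179.9, 0.0, 0.1]
force: [0.3, 0.5, -1.5]
opening: 0.0251
gripper_force: 30.0
```

Request:
{"api": "send_rows", "payload": {"increments": [[[0,0,-0.2,0],[0,0,-0.4,0],[0,0,-0.55,0],[0,0,-0.6,0],[0,0,-0.63,0],[0,0,-0.64,0],[0,0,-0.64,0],[0,0,-0.64,0]]]}}

```text
clock: 9.57
tool_pos: [0.2995, 0.4707, 0.0743]
orientation: [-179.9, -0.0, 0.1]
force: [-0.3, -0.4, -1.8]
opening: 0.0253
gripper_force: 30.0
```

Request:
{"api": "send_rows", "payload": {"increments": [[[0,0,0,0],[0,0,0,0],[0,0,0,0],[0,0,0.2,0],[0,0,0.5,0],[0,0,0.7,0],[0,0,0.7,0]]], "jaw": 1}}

```text
clock: 10.45
tool_pos: [0.3001, 0.4721, 0.2175]
orientation: [-179.6, -0.1, 0.2]
force: [0.2, 0.7, -1.2]
opening: 0.0861
gripper_force: 0.0
```

Request:
{"api": "send_rows", "payload": {"increments": [[[0.2,-0.3,0,0],[0.4,-0.6,0,0],[0.7,-0.9,0,0],[0.7,-1,0,0],[0.7,-1,0,0],[0.7,-1,0,0],[0.7,-1,0,0]]]}}

```text
clock: 11.32
tool_pos: [0.4389, 0.271, 0.2132]
orientation: [180.0, 0.0, 0.2]
force: [-0.7, -0.5, 0.4]
opening: 0.0876
gripper_force: 0.0
```

```bash
python3 look.py wrist w2.png holder:0 pocket1:.018; python3 look.py scene s2.png dome:0
```

```text
11.32 tcp [0.4389 0.271  0.2132] yaw 0.19 F [-0.7 -0.5  0.4] open 0.0876 gf 0.0
pocket1 0.93 [ 77. 357.] [0.548  0.2272]
pocket1 0.8 [138. 289.] [0.483  0.3019]
pocket1 0.68 [141. 349.] [0.4796 0.2328]
pocket1 0.56 [ 74. 292.] [0.551  0.2966]
11.47 tcp [0.4389 0.2711 0.2134] yaw 0.22 F [-0.5 -0.5  0.5] open 0.0876 gf 0.0
dome 0.89 [126. 443.] [0.2985 0.47  ]
dome 0.45 [171. 412.] [0.4697 0.3019]
```

View pics/w2.png

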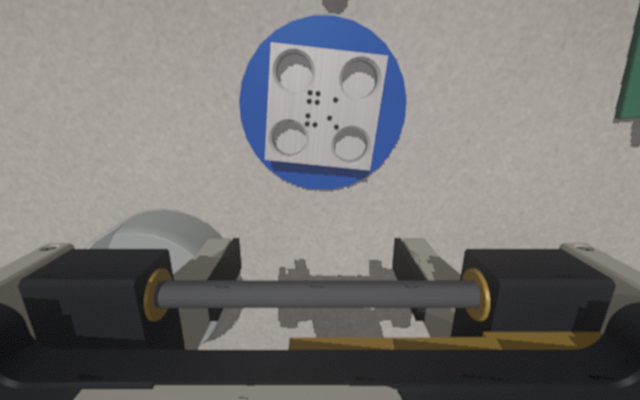

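Dots: pocket 1 is at px (357,77), 2 at (349,141), 3 at (289,138), 4 at (292,74). Now I'll fit the block top and flange for an exact holder pose.

```bash
cat >> h.py <<'E'
def rectify(c,im,z,cx,cy,half=.12,res=.0005):
    "top view at height z: pixel col = x, row = y (world), from cx-half, cy-half"
    n=int(2*half/res); w=np.float32([[cx-half,cy-half],[cx+half,cy-half],[cx+half,cy+half],[cx-half,cy+half]])
    s=np.float32([proj(c,[*p,z])[::-1] for p in w]); d=np.float32([[0,0],[n,0],[n,n],[0,n]])
    return cv2.warpPerspective(im,cv2.getPerspectiveTransform(s,d),(n,n))
E
python3 - <<'E'
from h import *
im=cv2.imread('pics/w2.png')[:,:,::-1].copy(); c=ctrl.calibration('wrist')
cx,cy,h,r=.515,.264,.105,.0005
t=rectify(c,im,.008,cx,cy,h).astype(int)
m=((t[:,:,2]>t[:,:,0]+50)).astype(np.uint8)
cn=max(cv2.findContours(m,0,1)[0],key=cv2.contourArea)
(x,y),rad=cv2.minEnclosingCircle(cn); e=cv2.fitEllipse(cv2.convexHull(cn)); print('flange',cx-h+x*r,cy-h+y*r,rad*r, 'ell',cx-h+e[0][0]*r,cy-h+e[0][1]*r,np.array(e[1])*r/2)
t=rectify(c,im,.038,cx,cy,h).astype(int); cv2.imwrite('pics/top.png',t[:,:,::-1].astype(np.uint8))
dist=np.hypot(*(np.indices(m.shape)-m.shape[0]/2))
b=((abs(t[:,:,2]-t[:,:,0])<40)&(t.sum(2)>400)&(dist<170)).astype(np.uint8)
cn=max(cv2.findContours(b,0,1)[0],key=cv2.contourArea); q=cv2.minAreaRect(cn)
print('block',cx-h+q[0][0]*r,cy-h+q[0][1]*r,np.array(q[1])*r,q[2])
E
```

```text
flange 0.5144630584716797 0.2635471572875977 0.0951140365600586 ell 0.5145201644897461 0.2636113586425782 [0.09453241 0.09486954]
block 0.5145866394042969 0.263616325378418 [0.11756363 0.11736462] 84.2894058227539
```

View pics/top.png

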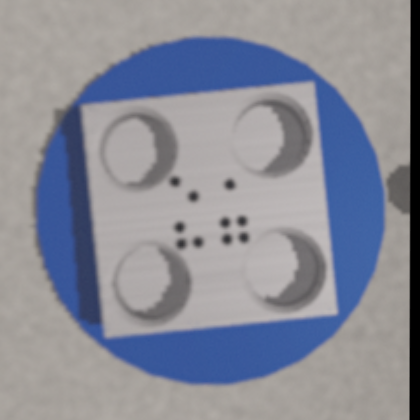

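Request:
{"api": "send_rows", "payload": {"increments": [[[0.1,-0.3,0.1,0],[0.2,-0.6,0.2,0],[0.3,-0.9,0.33,0],[0.4,-1,0.33,0],[0.4,-1,0.33,0]]]}}

```text
clock: 12.2
tool_pos: [0.5205, 0.0686, 0.2799]
orientation: [-180.0, -0.0, -0.0]
force: [-1.0, 1.6, -0.8]
opening: 0.0876
gripper_force: 0.0
```

Request:
{"api": "send_rows", "payload": {"increments": [[[0,-0.3,0,0],[0,-0.6,0,0],[0,-0.9,0,0],[0,-1,0,0],[0,-1,0,0],[0,-1,0,0],[0,-1,0,0]]]}}

```text
clock: 13.08
tool_pos: [0.5195, -0.1286, 0.2796]
orientation: [-180.0, -0.0, 0.2]
force: [-0.4, 0.4, -0.1]
opening: 0.0876
gripper_force: 0.0
```

```bash
python3 look.py wrist w3.png jig:0 nest:.018 paddle:.044 die:.045 vial_orange:.0 vial_blue:0 vial_green:0 vial_black:0
```

```text
13.07 tcp [ 0.5195 -0.1286  0.2796] yaw 0.22 F [-0.4  0.4 -0.1] open 0.0876 gf 0.0
jig 0.83 [ 92. 307.] [ 0.6162 -0.1166]
jig 0.58 [221. 472.] [ 0.4292 -0.3695]
nest 0.75 [ 39. 305.] [ 0.6765 -0.1144]
paddle 0.69 [142.  58.] [0.5535 0.2011]
paddle 0.58 [178. 310.] [ 0.507  -0.1202]
die 0.89 [ 77. 306.] [ 0.6314 -0.1158]
vial_orange 0.57 [199. 400.] [ 0.4638 -0.2545]
vial_blue 0.89 [170. 462.] [ 0.5081 -0.3415]
vial_blue 0.75 [220. 474.] [ 0.4297 -0.3727]
vial_blue 0.56 [164. 517.] [ 0.5183 -0.4196]
```

View pics/w3.png

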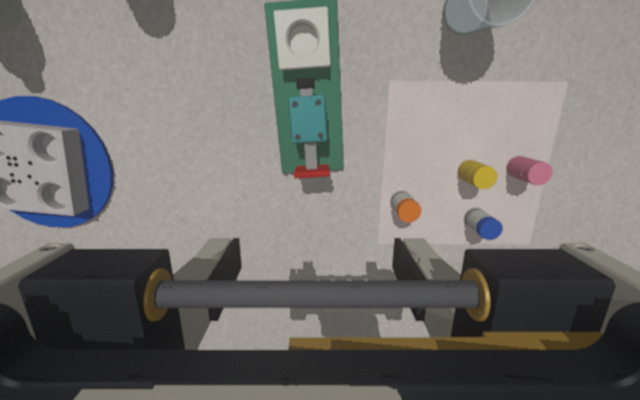

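The jig shows the nest at px (302,38) and the paddle at (312,172). Orange's cap is at (408,209) and blue's at (489,227). I'll fit them exactly by rectified segmentation.

```bash
cat >> h.py <<'E'
def blob(c,im,z,cx,cy,h,f,r=.0005):
    "largest blob where f(rectified int image): centre, minAreaRect size, angle"
    t=rectify(c,im,z,cx,cy,h,r).astype(int); m=f(t[:,:,0],t[:,:,1],t[:,:,2]).astype(np.uint8)
    cn=cv2.findContours(m,0,1)[0]
    if not cn: return None
    cn=max(cn,key=cv2.contourArea); q=cv2.minAreaRect(cn); (x,y),rad=cv2.minEnclosingCircle(cn)
    g=lambda a,b:(round(cx-h+a*r,4),round(cy-h+b*r,4))
    return 'rect',g(*q[0]),np.round(np.array(q[1])*r,4).tolist(),round(q[2],2),'circ',g(x,y),round(rad*r,4)
orange=lambda r,g,b:(r>b+80)&(r>g+50)
blue=lambda r,g,b:(b>r+60)&(b>g+40)
white=lambda r,g,b:(r+g+b>560)&(abs(r-b)<30)
red=lambda r,g,b:(r>120)&(g<70)&(b<70)
teal=lambda r,g,b:(b>r+30)&(g>r+30)
E
python3 - <<'E'
from h import *
im=cv2.imread('pics/w3.png')[:,:,::-1].copy(); c=ctrl.calibration('wrist')
print('nest',blob(c,im,.034,.672,-.113,.045,white))
print('teal',blob(c,im,.058,.58,-.117,.05,teal))
print('paddle',blob(c,im,.066,.51,-.12,.04,red))
print('green',blob(c,im,.010,.6,-.117,.14,lambda r,g,b:(g>r+20)&(g>b+5)))
print('orange',blob(c,im,.05,.463,-.258,.05,orange))
print('blue',blob(c,im,.05,.432,-.37,.05,blue))
t=rectify(c,im,.034,.672,-.113,.045); cv2.imwrite('pics/nest.png',t[:,:,::-1])
E
```

```text
nest ('rect', (0.702, -0.0867), [0.0005, 0.0], -90.0, 'circ', (0.702, -0.0867), 0.0003)
teal ('rect', (0.5835, -0.1194), [0.055, 0.044], 3.81, 'circ', (0.5835, -0.1194), 0.0334)
paddle ('rect', (0.5204, -0.124), [0.0136, 0.0441], 3.9, 'circ', (0.52, -0.124), 0.0221)
green ('rect', (0.6153, -0.1174), [0.2125, 0.0876], 4.03, 'circ', (0.615, -0.1165), 0.1136)
orange ('rect', (0.4641, -0.2547), [0.0335, 0.03], 26.57, 'circ', (0.4637, -0.2544), 0.017)
blue ('rect', (0.4375, -0.3697), [0.0295, 0.031], 90.0, 'circ', (0.438, -0.368), 0.0174)
```

View pics/nest.png

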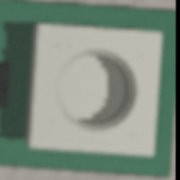

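Request:
{"api": "send_rows", "payload": {"increments": [[[-0.14,-0.3,0,0.04],[-0.28,-0.63,-0.1,0.045],[-0.28,-0.63,-0.4,0.045],[-0.28,-0.63,-0.7,0.045],[-0.28,-0.63,-0.9,0.045],[-0.28,-0.63,-0.9,0.045],[-0.28,-0.63,-0.9,0.045]]], "jaw": 1}}

```text
clock: 14.4
tool_pos: [0.4647, -0.2562, 0.1012]
orientation: [179.9, -0.1, 4.0]
force: [-0.1, 0.8, 0.2]
opening: 0.0878
gripper_force: 0.0
```

Request:
{"api": "send_rows", "payload": {"increments": [[[0,0.005,-0.2,0],[0,0.005,-0.35,0],[0,0.005,-0.385,0],[0,0.005,-0.385,0],[0,0.005,-0.385,0]]]}}

```text
clock: 15.02
tool_pos: [0.4648, -0.255, 0.0243]
orientation: [180.0, -0.2, 4.0]
force: [0.3, -0.0, -0.2]
opening: 0.0877
gripper_force: 0.0
```

Request:
{"api": "send_rows", "payload": {"increments": [[[0,0,0,0],[0,0,0,0],[0,0,0,0],[0,0,0,0],[0,0,0,0],[0,0,0,0],[0,0,0,0]]], "jaw": 0}}

```text
clock: 15.9
tool_pos: [0.4634, -0.2548, 0.0225]
orientation: [-180.0, 0.0, 4.0]
force: [-0.8, 0.4, -0.2]
opening: 0.0313
gripper_force: 30.0
```

Request:
{"api": "send_rows", "payload": {"increments": [[[0,0,0.1,0],[0,0,0.3,0],[0,0,0.45,0],[0,0,0.45,0],[0,0,0.45,0]]]}}

```text
clock: 16.52
tool_pos: [0.4628, -0.2546, 0.112]
orientation: [-180.0, 0.0, 4.0]
force: [-0.1, 0.3, -1.1]
opening: 0.0311
gripper_force: 30.0
```

Request:
{"api": "send_rows", "payload": {"increments": [[[0.15,0.1,0,0],[0.35,0.23,0,0],[0.53,0.354,0,0],[0.7,0.46,0,0],[0.9,0.6,0,0],[1,0.7,0,0],[1,0.708,0,0],[1,0.708,0,0],[1,0.708,0,0]]]}}

```text
clock: 17.65
tool_pos: [0.6625, -0.1138, 0.1121]
orientation: [-180.0, 0.1, 4.0]
force: [0.4, -0.4, 0.1]
opening: 0.0317
gripper_force: 30.0
```

Request:
{"api": "send_rows", "payload": {"increments": [[[0.062,0.004,-0.02,0],[0.062,0.004,-0.14,0],[0.062,0.004,-0.25,0],[0.062,0.004,-0.25,0],[0.062,0.004,-0.25,0],[0.062,0.004,-0.25,0]]]}}

```text
clock: 18.4
tool_pos: [0.6767, -0.1125, 0.0638]
orientation: [180.0, -0.1, 4.0]
force: [0.1, -0.0, -1.2]
opening: 0.0315
gripper_force: 30.0
```

```bash
python3 look.py scene s4.png; python3 - <<'E'
import cv2
a=cv2.imread('pics/s4.png')[180:290,230:350]; cv2.imwrite('pics/s4c.png',cv2.resize(a,None,fx=5,fy=5,interpolation=3))
E
```

```text
18.4 tcp [ 0.6767 -0.1125  0.0638] yaw 4.0 F [ 0.1 -0.  -1.2] open 0.0315 gf 30.0
```

View pics/s4c.png

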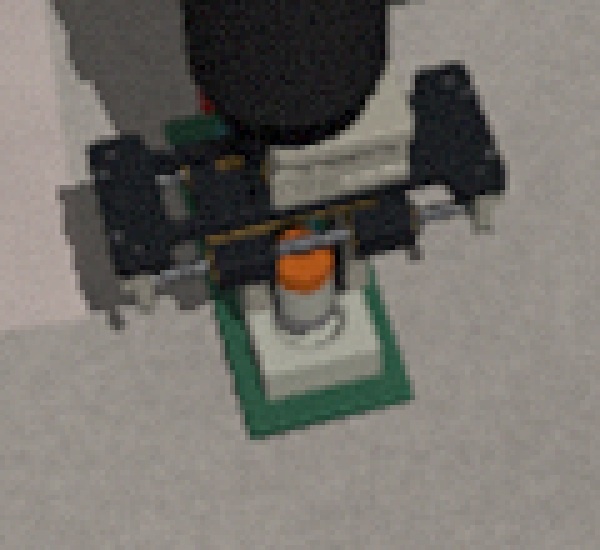

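Request:
{"api": "send_rows", "payload": {"increments": [[[0,0,0,0],[0,0,0,0],[0,0,0,0]]]}}

```text
clock: 18.82
tool_pos: [0.6758, -0.1123, 0.0627]
orientation: [-180.0, -0.0, 4.0]
force: [-0.0, 0.6, -0.8]
opening: 0.0314
gripper_force: 30.0
```

Small correction, then a gentle descent.

Request:
{"api": "send_rows", "payload": {"increments": [[[-0.004,-0.003,-0.02,0],[-0.004,-0.003,-0.05,0],[-0.004,-0.003,-0.07,0],[-0.004,-0.003,-0.09,0],[-0.004,-0.003,-0.1,0],[-0.004,-0.003,-0.107,0],[-0.004,-0.003,-0.107,0],[-0.004,-0.003,-0.107,0]]]}}

```text
clock: 19.82
tool_pos: [0.6762, -0.1123, 0.0411]
orientation: [-180.0, -0.1, 4.0]
force: [3.5, 4.2, 0.8]
opening: 0.0315
gripper_force: 30.0
```

Request:
{"api": "send_rows", "payload": {"increments": [[[0,0,0,0],[0,0,0,0],[0,0,0,0],[0,0,0.15,0],[0,0,0.3,0],[0,0,0.45,0],[0,0,0.45,0]]], "jaw": 0.7}}

```text
clock: 20.7
tool_pos: [0.6765, -0.1132, 0.1342]
orientation: [180.0, -0.3, 4.0]
force: [0.3, -0.2, -0.5]
opening: 0.0614
gripper_force: 0.0
```

```bash
python3 look.py wrist w5.png; python3 - <<'E'
from h import *
c=ctrl.calibration('wrist'); im=cv2.imread('pics/w5.png')[:,:,::-1].copy()
print(blob(c,im,.068,.676,-.112,.04,orange))
E
```

```text
20.7 tcp [ 0.6765 -0.1132  0.1342] yaw 4.01 F [ 0.3 -0.2 -0.5] open 0.0614 gf 0.0
('rect', (0.6754, -0.1124), [0.0334, 0.03], 18.43, 'circ', (0.6755, -0.1122), 0.017)
```

View pics/w5.png

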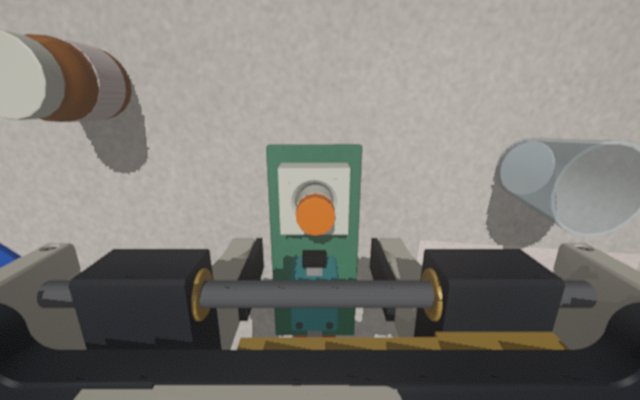

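The vial is down in the nest, with its cap at px (316,215). Next I'll go behind the paddle with the fingers shut.

Request:
{"api": "send_rows", "payload": {"increments": [[[-0.25,-0.02,0,0],[-0.55,-0.04,0,0],[-0.85,-0.06,0,0],[-0.96,-0.065,0,0],[-0.96,-0.065,-0.1,0],[-0.96,-0.065,-0.3,0],[-0.96,-0.065,-0.475,0],[-0.96,-0.065,-0.475,0],[-0.96,-0.065,-0.475,0],[-0.96,-0.065,-0.475,0]]], "jaw": 0}}

```text
clock: 22.0
tool_pos: [0.484, -0.1259, 0.0374]
orientation: [180.0, -0.1, 4.0]
force: [0.3, 1.0, 0.9]
opening: 0.0004
gripper_force: 0.0
```

Request:
{"api": "send_rows", "payload": {"increments": [[[0.03,0.002,0,0],[0.06,0.004,0,0],[0.09,0.006,0,0],[0.12,0.008,0,0],[0.12,0.008,0,0]]], "jaw": 0}}

```text
clock: 22.62
tool_pos: [0.5062, -0.1245, 0.0358]
orientation: [-180.0, 0.1, 4.0]
force: [-4.0, 0.4, 2.6]
opening: 0.0003
gripper_force: 2.3
```

Request:
{"api": "send_rows", "payload": {"increments": [[[0.03,0.002,0,0],[0.07,0.005,0,0],[0.1,0.007,0,0],[0.12,0.008,0,0],[0.12,0.008,0,0]]]}}

```text
clock: 23.25
tool_pos: [0.5286, -0.123, 0.0356]
orientation: [-180.0, 0.3, 4.0]
force: [-8.5, 1.1, 6.1]
opening: 0.0001
gripper_force: 4.3
```

Request:
{"api": "send_rows", "payload": {"increments": [[[0.01,0.001,0,0],[0.02,0.001,0,0],[0.025,0.002,0,0],[0.025,0.002,0,0]]]}}

```text
clock: 23.75
tool_pos: [0.5287, -0.1231, 0.0349]
orientation: [-180.0, 0.7, 3.9]
force: [-19.7, 0.9, 14.4]
opening: 0.0005
gripper_force: 10.1
```

Request:
{"api": "send_rows", "payload": {"increments": [[[0,0,0,0],[0,0,0,0],[-0.1,-0.007,0,0],[-0.25,-0.017,0,0],[-0.25,-0.017,0,0],[-0.25,-0.017,0.2,0],[-0.25,-0.017,0.48,0],[-0.25,-0.017,0.48,0]]]}}

```text
clock: 24.75
tool_pos: [0.4904, -0.1256, 0.137]
orientation: [180.0, -0.6, 4.1]
force: [0.9, -0.4, -0.3]
opening: 0.0004
gripper_force: 0.0
```

Request:
{"api": "send_rows", "payload": {"increments": [[[0.2,0.02,0,0],[0.5,0.04,0,0],[0.8,0.06,0,0],[0.945,0.066,0,0],[0.945,0.066,0,0],[0.945,0.066,0,0],[0.945,0.066,0,0]]], "jaw": 0.7}}

```text
clock: 25.62
tool_pos: [0.6745, -0.1126, 0.1324]
orientation: [-180.0, -0.0, 4.0]
force: [0.1, 0.1, 0.1]
opening: 0.06
gripper_force: 0.0
```

```bash
python3 look.py wrist w6.png; python3 - <<'E'
from h import *
c=ctrl.calibration('wrist'); im=cv2.imread('pics/w6.png')[:,:,::-1].copy()
print(blob(c,im,.068,.676,-.112,.04,orange))
E
```

```text
25.62 tcp [ 0.6745 -0.1126  0.1324] yaw 3.99 F [0.1 0.1 0.1] open 0.06 gf 0.0
('rect', (0.6763, -0.113), [0.03, 0.0335], 90.0, 'circ', (0.6762, -0.113), 0.017)
```

Request:
{"api": "send_rows", "payload": {"increments": [[[0.007,0,-0.2,0],[0.007,0,-0.4,0],[0.007,0,-0.455,0],[0.007,0,-0.455,0],[0.007,0,-0.455,0]]]}}

```text
clock: 26.3
tool_pos: [0.6776, -0.1126, 0.0432]
orientation: [180.0, -0.2, 4.0]
force: [-0.3, 0.1, -0.0]
opening: 0.061
gripper_force: 0.0
```

Request:
{"api": "send_rows", "payload": {"increments": [[[0,0,0,0],[0,0,0,0],[0,0,0,0],[0,0,0,0],[0,0,0,0],[0,0,0,0]]], "jaw": 0}}

```text
clock: 27.05
tool_pos: [0.6766, -0.1125, 0.0414]
orientation: [-180.0, -0.0, 4.0]
force: [-0.9, 1.6, 2.5]
opening: 0.0314
gripper_force: 30.0
```

Request:
{"api": "send_rows", "payload": {"increments": [[[0,0,0.05,0],[0,0,0.2,0],[0,0,0.45,0],[0,0,0.5,0],[0,0,0.5,0],[0,0,0.5,0]]]}}

```text
clock: 27.8
tool_pos: [0.6753, -0.1126, 0.1396]
orientation: [-180.0, 0.1, 4.0]
force: [0.7, 0.2, -2.0]
opening: 0.0312
gripper_force: 30.0
```

Request:
{"api": "send_rows", "payload": {"increments": [[[-0.1,0.25,0,0],[-0.2,0.5,0,0],[-0.3,0.75,0,0],[-0.326,0.85,0,0],[-0.326,0.85,0,0]]]}}

```text
clock: 28.42
tool_pos: [0.6106, 0.0585, 0.1403]
orientation: [180.0, 0.1, 4.1]
force: [-0.6, -0.8, -1.8]
opening: 0.0311
gripper_force: 30.0
```

Request:
{"api": "send_rows", "payload": {"increments": [[[-0.1,0.25,0,0],[-0.2,0.5,0,0],[-0.3,0.75,-0.1,0],[-0.326,0.845,-0.2,0],[-0.326,0.845,-0.37,0],[-0.326,0.845,-0.37,0],[-0.326,0.845,-0.37,0],[-0.326,0.845,-0.37,0]]]}}

```text
clock: 29.42
tool_pos: [0.5471, 0.2263, 0.0685]
orientation: [-179.9, -0.1, 4.0]
force: [-0.3, 0.1, -0.3]
opening: 0.0314
gripper_force: 30.0
```

Request:
{"api": "send_rows", "payload": {"increments": [[[-0.005,0,0,0],[-0.005,0,-0.03,0],[-0.005,0,-0.06,0],[-0.005,0,-0.09,0],[-0.005,0,-0.12,0],[-0.005,0,-0.129,0],[-0.005,0,-0.129,0],[-0.005,0,-0.129,0]]]}}

```text
clock: 30.42
tool_pos: [0.545, 0.2264, 0.0414]
orientation: [180.0, 0.0, 4.0]
force: [-0.7, -0.4, 1.3]
opening: 0.0315
gripper_force: 30.0
```

Request:
{"api": "send_rows", "payload": {"increments": [[[0,0,0,0],[0,0,0,0],[0,0,0,0],[0,0,0.1,0],[0,0,0.3,0],[0,0,0.6,0],[0,0,0.6,0],[0,0,0.6,0]]], "jaw": 0.6}}

```text
clock: 31.42
tool_pos: [0.5448, 0.2265, 0.1615]
orientation: [-180.0, -0.0, 4.0]
force: [-1.1, 0.6, -1.0]
opening: 0.0527
gripper_force: 0.0
```

```bash
python3 look.py wrist w7.png; python3 - <<'E'
from h import *
c=ctrl.calibration('wrist'); im=cv2.imread('pics/w7.png')[:,:,::-1].copy()
print(blob(c,im,.068,.545,.226,.04,orange))
E
```

```text
31.43 tcp [0.5448 0.2265 0.1615] yaw 3.98 F [-1.1  0.6 -1. ] open 0.0527 gf 0.0
('rect', (0.5445, 0.2253), [0.0295, 0.033], 90.0, 'circ', (0.5444, 0.2254), 0.0167)
```

Request:
{"api": "send_rows", "payload": {"increments": [[[-0.1,-0.25,0.2,0],[-0.2,-0.5,0.4,0],[-0.2,-0.8,0.6,0],[-0.2,-0.95,0.6,0],[-0.2,-0.95,0.6,0]]], "jaw": 1}}

```text
clock: 32.1
tool_pos: [0.5047, 0.0341, 0.2814]
orientation: [180.0, -0.0, 3.8]
force: [-0.5, 0.3, -1.0]
opening: 0.0873
gripper_force: 0.0
```

Request:
{"api": "send_rows", "payload": {"increments": [[[-0.1,-0.3,0,0],[-0.15,-0.6,0,0],[-0.2,-0.9,0,0],[-0.2,-1,0,0],[-0.2,-1,0,0]]]}}

```text
clock: 32.72
tool_pos: [0.4645, -0.1644, 0.2797]
orientation: [-180.0, 0.2, 3.9]
force: [-0.4, 0.6, 0.3]
opening: 0.0875
gripper_force: 0.0
```

Request:
{"api": "send_rows", "payload": {"increments": [[[-0.1,-0.3,0,0],[-0.15,-0.6,0,0],[-0.18,-0.8,0,0],[-0.18,-0.8,0,0],[-0.18,-0.8,0,0],[-0.18,-0.8,0,0]]]}}

```text
clock: 33.48
tool_pos: [0.4295, -0.3223, 0.2812]
orientation: [-180.0, 0.0, 4.1]
force: [-0.2, -0.7, 0.7]
opening: 0.0879
gripper_force: 0.0
```

```bash
python3 look.py wrist w8.png vial_blue:0; python3 - <<'E'
from h import *
c=ctrl.calibration('wrist'); im=cv2.imread('pics/w8.png')[:,:,::-1].copy()
print(blob(c,im,.05,.437,-.369,.06,blue))
E
```

```text
33.48 tcp [ 0.4295 -0.3223  0.2812] yaw 4.1 F [-0.2 -0.7  0.7] open 0.0879 gf 0.0
vial_blue 0.98 [107. 338.] [ 0.5083 -0.3477]
vial_blue 0.93 [162. 348.] [ 0.4322 -0.3682]
vial_blue 0.78 [105. 390.] [ 0.5153 -0.4177]
('rect', (0.4365, -0.3702), [0.0301, 0.0286], 45.0, 'circ', (0.4368, -0.3708), 0.0154)
```

View pics/w8.png

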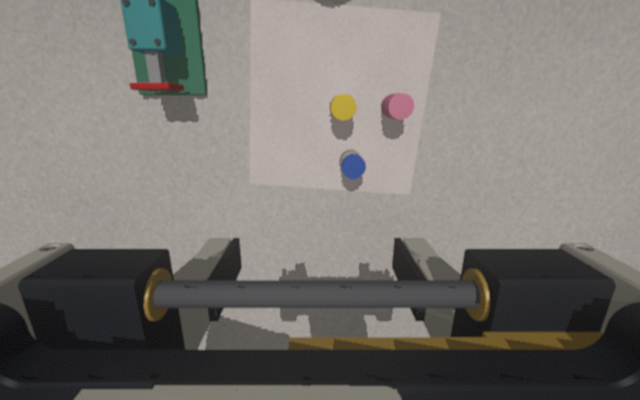

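Blue is still at px (353,166) between the decoys' rows, and there is room for the fingers.

Request:
{"api": "send_rows", "payload": {"increments": [[[0.03,-0.15,-0.1,0],[0.037,-0.235,-0.3,0],[0.037,-0.235,-0.6,0],[0.037,-0.235,-0.9,0],[0.037,-0.235,-0.9,0],[0.037,-0.235,-0.9,0],[0.037,-0.235,-0.9,0]]], "jaw": 0.8}}

```text
clock: 34.45
tool_pos: [0.4383, -0.3712, 0.1044]
orientation: [179.9, -0.2, 4.0]
force: [-0.2, -0.5, 0.5]
opening: 0.07
gripper_force: 0.0
```

Request:
{"api": "send_rows", "payload": {"increments": [[[-0.004,0.004,-0.2,0],[-0.004,0.004,-0.35,0],[-0.004,0.004,-0.385,0],[-0.004,0.004,-0.385,0],[-0.004,0.004,-0.385,0]]]}}

```text
clock: 35.08
tool_pos: [0.4368, -0.3703, 0.0261]
orientation: [179.9, -0.1, 4.0]
force: [-0.2, 0.5, -0.2]
opening: 0.0704
gripper_force: 0.0
```

Request:
{"api": "send_rows", "payload": {"increments": [[[0,0,0,0],[0,0,0,0],[0,0,0,0],[0,0,0,0],[0,0,0,0],[0,0,0,0]]], "jaw": 0}}

```text
clock: 35.83
tool_pos: [0.4356, -0.3698, 0.0243]
orientation: [180.0, 0.0, 4.0]
force: [-0.2, 0.3, 1.0]
opening: 0.031
gripper_force: 30.0
```

Request:
{"api": "send_rows", "payload": {"increments": [[[0,0,0.1,0],[0,0,0.3,0],[0,0,0.5,0],[0,0,0.5,0],[0,0,0.5,0]]]}}

```text
clock: 36.45
tool_pos: [0.4352, -0.3694, 0.1239]
orientation: [-180.0, 0.0, 4.0]
force: [0.0, -0.1, -1.1]
opening: 0.0314
gripper_force: 30.0
```

Request:
{"api": "send_rows", "payload": {"increments": [[[0.15,0.16,0,0],[0.33,0.36,0,0],[0.5,0.53,0,0],[0.6,0.64,0,0],[0.6,0.64,0,0]]]}}

```text
clock: 37.08
tool_pos: [0.5561, -0.24, 0.1224]
orientation: [-180.0, 0.2, 4.1]
force: [-0.9, -0.5, -0.9]
opening: 0.0316
gripper_force: 30.0
```

Request:
{"api": "send_rows", "payload": {"increments": [[[0.15,0.16,0,0],[0.33,0.36,0,0],[0.5,0.53,0,0],[0.6,0.645,0,0],[0.6,0.645,-0.15,0],[0.6,0.645,-0.28,0],[0.6,0.645,-0.28,0],[0.6,0.645,-0.28,0],[0.6,0.645,-0.28,0],[0.6,0.645,-0.28,0]]]}}

```text
clock: 38.33
tool_pos: [0.6761, -0.1129, 0.0695]
orientation: [-180.0, -0.1, 4.0]
force: [0.1, -0.5, -1.2]
opening: 0.0313
gripper_force: 30.0
```

Request:
{"api": "send_rows", "payload": {"increments": [[[-0.002,0.002,-0.02,0],[-0.002,0.002,-0.05,0],[-0.002,0.002,-0.08,0],[-0.002,0.002,-0.1,0],[-0.002,0.002,-0.12,0],[-0.002,0.002,-0.133,0],[-0.002,0.002,-0.133,0],[-0.002,0.002,-0.133,0]]]}}

```text
clock: 39.33
tool_pos: [0.6753, -0.1124, 0.0424]
orientation: [180.0, -0.0, 4.0]
force: [-2.3, 0.9, 4.9]
opening: 0.0314
gripper_force: 30.0
```

Request:
{"api": "send_rows", "payload": {"increments": [[[0,0,0,0],[0,0,0,0],[0,0,0,0],[0,0,0.15,0],[0,0,0.3,0],[0,0,0.45,0],[0,0,0.45,0],[0,0,0.45,0]]], "jaw": 0.7}}

```text
clock: 40.33
tool_pos: [0.6748, -0.1123, 0.1312]
orientation: [-180.0, 0.0, 4.0]
force: [-0.5, 0.5, -1.3]
opening: 0.0617
gripper_force: 0.0
```

```bash
python3 look.py wrist w9.png; python3 - <<'E'
from h import *
c=ctrl.calibration('wrist'); im=cv2.imread('pics/w9.png')[:,:,::-1].copy()
print(blob(c,im,.068,.676,-.112,.04,blue))
E
```

```text
40.33 tcp [ 0.6748 -0.1123  0.1312] yaw 3.98 F [-0.5  0.5 -1.3] open 0.0617 gf 0.0
('rect', (0.677, -0.1132), [0.0295, 0.033], 90.0, 'circ', (0.677, -0.1132), 0.0167)
```

Request:
{"api": "send_rows", "payload": {"increments": [[[-0.25,-0.02,0,0],[-0.55,-0.04,0,0],[-0.85,-0.06,0,0],[-0.955,-0.067,0,0],[-0.955,-0.067,-0.1,0],[-0.955,-0.067,-0.3,0],[-0.955,-0.067,-0.47,0],[-0.955,-0.067,-0.47,0],[-0.955,-0.067,-0.47,0],[-0.955,-0.067,-0.47,0]]], "jaw": 0}}

```text
clock: 41.62
tool_pos: [0.4852, -0.1257, 0.039]
orientation: [180.0, -0.1, 4.0]
force: [-0.6, -0.4, -0.3]
opening: 0.0004
gripper_force: 0.0
```

Request:
{"api": "send_rows", "payload": {"increments": [[[0.03,0.002,0,0],[0.07,0.005,0,0],[0.12,0.008,0,0],[0.17,0.012,0,0],[0.21,0.015,0,0],[0.235,0.017,0,0],[0.25,0.018,0,0],[0.25,0.018,0,0],[0.25,0.018,0,0],[0.25,0.018,0,0]]]}}

```text
clock: 42.88
tool_pos: [0.5287, -0.1228, 0.0365]
orientation: [-180.0, 0.6, 3.9]
force: [-15.8, 0.2, 8.8]
opening: 0.0002
gripper_force: 7.6
```

Request:
{"api": "send_rows", "payload": {"increments": [[[0,0,0,0],[0,0,0,0],[0,0,0,0],[-0.1,-0.007,0,0],[-0.25,-0.018,0,0],[-0.25,-0.018,0,0],[-0.25,-0.018,0.2,0],[-0.25,-0.018,0.47,0],[-0.25,-0.018,0.47,0]]]}}

```text
clock: 44.0
tool_pos: [0.4885, -0.1256, 0.1364]
orientation: [180.0, -0.5, 4.1]
force: [-0.3, -0.8, -0.8]
opening: 0.0001
gripper_force: 0.0
```

Request:
{"api": "send_rows", "payload": {"increments": [[[0.2,0.02,0,0],[0.5,0.04,0,0],[0.8,0.06,0,0],[0.96,0.066,0,0],[0.96,0.066,0,0],[0.96,0.066,0,0],[0.96,0.066,0,0]]], "jaw": 0.7}}

```text
clock: 44.88
tool_pos: [0.6756, -0.1126, 0.1319]
orientation: [-180.0, 0.0, 4.0]
force: [-0.2, -0.2, -0.2]
opening: 0.0601
gripper_force: 0.0
```

```bash
python3 look.py wrist w10.png; python3 - <<'E'
from h import *
c=ctrl.calibration('wrist'); im=cv2.imread('pics/w10.png')[:,:,::-1].copy()
print(blob(c,im,.068,.676,-.112,.04,blue))
E
```

```text
44.88 tcp [ 0.6756 -0.1126  0.1319] yaw 3.99 F [-0.2 -0.2 -0.2] open 0.0601 gf 0.0
('rect', (0.677, -0.1127), [0.0329, 0.03], 26.57, 'circ', (0.677, -0.113), 0.0169)
```

Request:
{"api": "send_rows", "payload": {"increments": [[[0.004,0,-0.2,0],[0.004,0,-0.4,0],[0.004,0,-0.45,0],[0.004,0,-0.45,0],[0.004,0,-0.45,0]]]}}

```text
clock: 45.55
tool_pos: [0.6782, -0.1126, 0.0438]
orientation: [180.0, -0.2, 4.0]
force: [0.3, 0.0, 1.0]
opening: 0.0616
gripper_force: 0.0
```

Request:
{"api": "send_rows", "payload": {"increments": [[[0,0,0,0],[0,0,0,0],[0,0,0,0],[0,0,0,0],[0,0,0,0],[0,0,0,0]]], "jaw": 0}}

```text
clock: 46.3
tool_pos: [0.6771, -0.1126, 0.0419]
orientation: [180.0, -0.0, 4.0]
force: [0.4, -0.3, 3.2]
opening: 0.0313
gripper_force: 30.0
```

Request:
{"api": "send_rows", "payload": {"increments": [[[0,0,0.05,0],[0,0,0.2,0],[0,0,0.45,0],[0,0,0.5,0],[0,0,0.5,0],[0,0,0.5,0]]]}}

```text
clock: 47.05
tool_pos: [0.676, -0.1125, 0.1403]
orientation: [-180.0, 0.1, 4.0]
force: [-0.7, -0.1, -0.5]
opening: 0.0312
gripper_force: 30.0
```

Request:
{"api": "send_rows", "payload": {"increments": [[[-0.15,0.25,0,0],[-0.3,0.5,0,0],[-0.43,0.75,0,0],[-0.497,0.864,0,0],[-0.497,0.864,0,0]]]}}

```text
clock: 47.68
tool_pos: [0.5762, 0.0616, 0.1408]
orientation: [180.0, 0.1, 4.1]
force: [0.5, 0.4, -0.8]
opening: 0.0314
gripper_force: 30.0
```

Request:
{"api": "send_rows", "payload": {"increments": [[[-0.15,0.25,0,0],[-0.3,0.5,0,0],[-0.43,0.75,0,0],[-0.497,0.864,0,0],[-0.497,0.864,-0.2,0],[-0.497,0.864,-0.36,0],[-0.497,0.864,-0.36,0],[-0.497,0.864,-0.36,0],[-0.497,0.864,-0.36,0],[-0.497,0.864,-0.36,0]]]}}

```text
clock: 48.92
tool_pos: [0.4788, 0.2333, 0.0708]
orientation: [-179.9, -0.1, 4.0]
force: [1.0, -0.2, -0.0]
opening: 0.0314
gripper_force: 30.0
```

Request:
{"api": "send_rows", "payload": {"increments": [[[-0.004,0,-0.02,0],[-0.004,0,-0.05,0],[-0.004,0,-0.08,0],[-0.004,0,-0.11,0],[-0.004,0,-0.13,0],[-0.004,0,-0.138,0],[-0.004,0,-0.138,0],[-0.004,0,-0.138,0]]]}}

```text
clock: 49.92
tool_pos: [0.4775, 0.2331, 0.0423]
orientation: [-180.0, -0.0, 4.0]
force: [-0.1, -0.7, -0.7]
opening: 0.0315
gripper_force: 30.0
```

Request:
{"api": "send_rows", "payload": {"increments": [[[0,0,0,0],[0,0,0,0],[0,0,0,0],[0,0,0.1,0],[0,0,0.3,0],[0,0,0.6,0],[0,0,0.9,0],[-0.25,0.15,0.95,0],[-0.25,0.15,0.95,0],[-0.25,0.15,0.95,0],[-0.25,0.15,0.95,0]]], "jaw": 0.6}}

```text
clock: 51.3
tool_pos: [0.4277, 0.2626, 0.2315]
orientation: [179.9, 0.0, 4.0]
force: [0.4, -0.7, -0.1]
opening: 0.0524
gripper_force: 0.0
```

```bash
python3 look.py wrist w11.png; python3 - <<'E'
from h import *
c=ctrl.calibration('wrist'); im=cv2.imread('pics/w11.png')[:,:,::-1].copy()
print(blob(c,im,.068,.4774,.2331,.024,blue), blob(c,im,.068,.545,.226,.03,orange))
E
python3 look.py scene s11.png dome:0 dome_knob:.087 vial_green:0 vial_black:0; python3 look.py side d11.png dome:0 dome_knob:.087
python3 -c "
import cv2,numpy as np
cv2.imwrite('pics/cmp.png',np.vstack([cv2.imread('pics/w11.png')[:230],cv2.imread('pics/s11.png')[40:340]]))"
```

```text
51.3 tcp [0.4277 0.2626 0.2315] yaw 3.96 F [ 0.4 -0.7 -0.1] open 0.0524 gf 0.0
('rect', (0.4746, 0.2336), [0.03, 0.0305], 90.0, 'circ', (0.4748, 0.2332), 0.0156) ('rect', (0.5425, 0.2261), [0.0302, 0.0311], 71.57, 'circ', (0.5424, 0.2262), 0.0157)
51.35 tcp [0.4278 0.2625 0.2315] yaw 3.94 F [0.  0.6 0.4] open 0.0529 gf 0.0
dome 0.69 [126. 441.] [0.299  0.4631]
dome_knob 0.87 [105. 448.] [0.2983 0.4666]
vial_green 0.73 [274. 218.] [ 0.7102 -0.3124]
vial_black 0.5 [127. 443.] [0.3049 0.4654]
51.6 tcp [0.4277 0.2627 0.2318] yaw 3.95 F [0.4 0.4 0.7] open 0.0526 gf 0.0
dome 0.96 [187. 153.] [0.2961 0.478 ]
dome_knob 0.85 [164. 148.] [0.3039 0.475 ]
dome_knob 0.5 [228. 357.] [ 0.5953 -0.1518]
```

View pics/cmp.png

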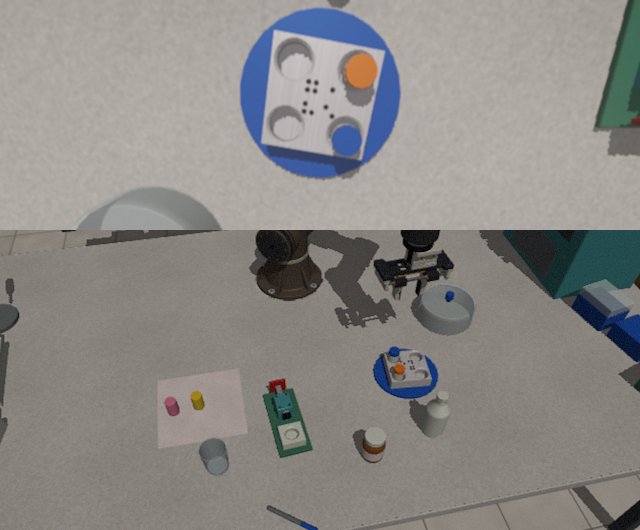

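Both vials are seated (orange px (361,70), blue (346,138)), no green or black vial is in view, and the dome stands at (447,308). I'll measure the knob from above and put the dome back.

Request:
{"api": "send_rows", "payload": {"increments": [[[-0.22,0.25,0,0],[-0.44,0.5,0,0],[-0.66,0.75,0,0],[-0.88,0.98,0,0],[-0.88,0.98,0,0],[-0.88,0.98,0,0],[-0.88,0.98,0,0]]], "jaw": 1}}

```text
clock: 52.62
tool_pos: [0.252, 0.4582, 0.2321]
orientation: [180.0, 0.0, 4.0]
force: [0.8, -0.5, -0.1]
opening: 0.0878
gripper_force: 0.0
```

```bash
python3 look.py wrist w12.png dome_knob:.087; python3 - <<'E'
from h import *
c=ctrl.calibration('wrist'); im=cv2.imread('pics/w12.png')[:,:,::-1].copy()
print(blob(c,im,.094,.30,.47,.06,blue))
E
```

```text
52.62 tcp [0.252  0.4582 0.2321] yaw 3.96 F [ 0.8 -0.5 -0.1] open 0.0878 gf 0.0
dome_knob 0.63 [139. 306.] [0.2998 0.4711]
('rect', (0.3013, 0.4698), [0.0235, 0.0245], 90.0, 'circ', (0.3012, 0.4699), 0.0125)
```

Request:
{"api": "send_rows", "payload": {"increments": [[[0.15,0.03,0,0],[0.243,0.06,-0.1,0],[0.243,0.06,-0.3,0],[0.243,0.06,-0.5,0],[0.243,0.06,-0.65,0],[0.243,0.06,-0.75,0],[0.243,0.06,-0.785,0],[0.243,0.06,-0.785,0],[0.243,0.06,-0.785,0]]]}}

```text
clock: 53.85
tool_pos: [0.3004, 0.4716, 0.0762]
orientation: [-179.9, -0.0, 4.0]
force: [0.6, -0.0, -0.5]
opening: 0.0875
gripper_force: 0.0
```

Request:
{"api": "send_rows", "payload": {"increments": [[[0,0,0,0],[0,0,0,0],[0,0,0,0],[0,0,0,0],[0,0,0,0],[0,0,0,0],[0,0,0,0],[0,0,0,0]]], "jaw": 0}}

```text
clock: 54.85
tool_pos: [0.3, 0.4709, 0.0751]
orientation: [180.0, 0.0, 4.0]
force: [-0.1, -0.3, -0.0]
opening: 0.0249
gripper_force: 30.0
```

Request:
{"api": "send_rows", "payload": {"increments": [[[0,0,0.1,0],[0,0,0.3,0],[0,0,0.55,0],[0,0,0.75,0],[0,0,0.75,0],[0,0,0.75,0]]]}}

```text
clock: 55.6
tool_pos: [0.2996, 0.4705, 0.2245]
orientation: [180.0, 0.0, 4.0]
force: [-1.1, 0.1, -1.2]
opening: 0.0253
gripper_force: 30.0
```

Request:
{"api": "send_rows", "payload": {"increments": [[[0.1,-0.1,0,0],[0.25,-0.25,0,0],[0.4,-0.4,0,0],[0.5365,-0.5175,0,0],[0.5365,-0.5175,0,0]]]}}

```text
clock: 56.22
tool_pos: [0.4081, 0.3653, 0.2233]
orientation: [179.8, 0.1, 3.8]
force: [-0.6, -0.5, -2.5]
opening: 0.0251
gripper_force: 30.0
```

Request:
{"api": "send_rows", "payload": {"increments": [[[0.12,-0.12,0,0],[0.27,-0.26,0,0],[0.42,-0.4,0,0],[0.5365,-0.5175,0,0],[0.5365,-0.5175,0,0],[0.5365,-0.5175,0,0],[0.5365,-0.5175,0,0]]]}}

```text
clock: 57.1
tool_pos: [0.5139, 0.2647, 0.2248]
orientation: [180.0, 0.0, 4.1]
force: [0.2, -0.3, -0.8]
opening: 0.0253
gripper_force: 30.0
```

Request:
{"api": "send_rows", "payload": {"increments": [[[0,0,-0.1,0],[0,0,-0.25,0],[0,0,-0.35,0],[0,0,-0.4,0],[0,0,-0.4,0],[0,0,-0.4,0],[0,0,-0.4,0]]]}}

```text
clock: 57.98
tool_pos: [0.515, 0.2644, 0.1461]
orientation: [-179.9, -0.1, 4.0]
force: [-0.3, 0.7, -1.1]
opening: 0.0254
gripper_force: 30.0
```

Request:
{"api": "send_rows", "payload": {"increments": [[[0,-0.004,-0.05,0],[0,-0.004,-0.1,0],[0,-0.004,-0.15,0],[0,-0.004,-0.2,0],[0,-0.004,-0.24,0],[0,-0.004,-0.27,0],[0,-0.004,-0.29,0],[0,-0.004,-0.305,0],[0,-0.004,-0.305,0],[0,-0.004,-0.305,0]]]}}

```text
clock: 59.22
tool_pos: [0.5147, 0.2633, 0.0844]
orientation: [-180.0, -0.0, 4.0]
force: [0.6, -0.2, -0.6]
opening: 0.0254
gripper_force: 30.0
```

Request:
{"api": "send_rows", "payload": {"increments": [[[0,0,-0.006,0],[0,0,-0.006,0],[0,0,-0.006,0]]]}}

```text
clock: 59.6
tool_pos: [0.5147, 0.2634, 0.0831]
orientation: [-180.0, -0.0, 4.0]
force: [-0.1, 0.6, 0.6]
opening: 0.0253
gripper_force: 30.0
```

Request:
{"api": "send_rows", "payload": {"increments": [[[0,0,0,0],[0,0,0,0],[0,0,0,0],[0,0,0,0],[0,0,0.1,0],[0,0,0.3,0],[0,0,0.6,0],[-0.3,0,0.8,0],[-0.4,0,0.8,0],[-0.4,0,0.8,0],[-0.4,0,0.8,0]]], "jaw": 1}}

```text
clock: 60.98
tool_pos: [0.4347, 0.2633, 0.243]
orientation: [-180.0, -0.0, 4.0]
force: [0.3, -0.4, 0.5]
opening: 0.0875
gripper_force: 0.0
```

```bash
python3 look.py wrist w13.png; python3 - <<'E'
from h import *
c=ctrl.calibration('wrist'); im=cv2.imread('pics/w13.png')[:,:,::-1].copy()
print(blob(c,im,.102,.514,.2636,.022,blue))
E
python3 look.py side d13.png dome:.008 dome_knob:.095
python3 -c "
import cv2,numpy as np
a=cv2.resize(cv2.imread('pics/d13.png')[130:280,180:420],None,fx=2.5,fy=2.5)
b=cv2.imread('pics/w13.png')[:225,:600]
cv2.imwrite('pics/fin.png',np.vstack([b,a]))"
```

```text
60.98 tcp [0.4347 0.2633 0.243 ] yaw 4.02 F [ 0.3 -0.4  0.5] open 0.0875 gf 0.0
('rect', (0.5155, 0.2623), [0.0237, 0.0237], 45.0, 'circ', (0.5155, 0.2625), 0.0121)
61.02 tcp [0.4349 0.2632 0.2426] yaw 3.99 F [ 0.4 -0.4 -0.1] open 0.0876 gf 0.0
dome 0.67 [188. 245.] [0.5133 0.2667]
dome_knob 0.79 [165. 244.] [0.522  0.2647]
dome_knob 0.34 [228. 358.] [ 0.594  -0.1586]
```

View pics/fin.png

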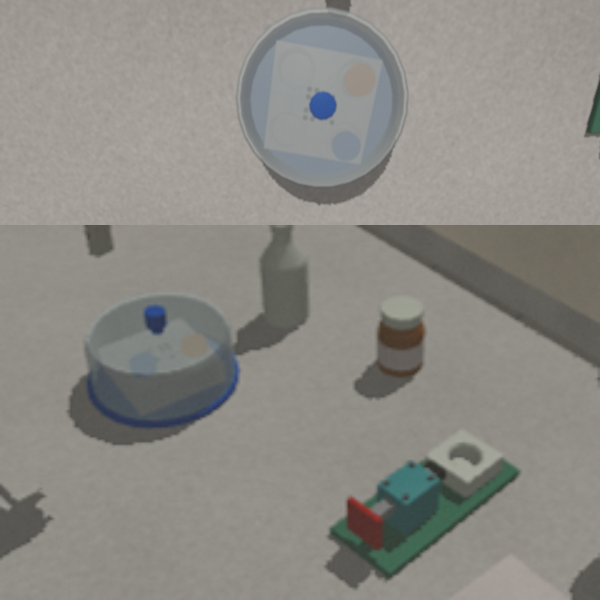

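The dome sits squarely on the flange with its knob at px (322,105), both vials show inside it, and the slide is out. I'm handing the job in.

```bash
python3 -c "
from plant import ctrl; print(ctrl.close_job())"
```

```text
the job is handed in; nothing more can be done
None
```

The job is handed in: the orange and blue vials (no green or black vial was seen) were marked and stand in pockets 1 and 2, the dome is back on the flange and the slide is sprung out; no verdict was returned.

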